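Fill the table caddy with its condiment set

ROBOT

A 7-joint arm with a two-finger parallel gripper is mounted at the origin on a cart in front of the work surface, level with it; the furniture and walls round the work are solid. World frame = base frame: x ahead of the robot, y to its left, z up, the work surface at z = 0. Lengths are in m, angles in rad, forces in N, time in s.
With the tool pointing down it reaches from about 0.425 to 0.875 m from the base axis. Payload 4.7 kg.
Tool frame: the origin (TCP) lies between the finger pads; the fingertips stand 14 mm ahead of it and the grasp point (between the pads) lies 5 mm behind it; z points along the fingers, y is the line along which they close (so a half turn about z gives the same grasp; the last joint's range is limited). The gripper opens to 87 mm and grips with 3 to 60 N. Pads are 19 mm wide; open, the fingers measure 117 mm over their backs; the gripper's body (75 mm by 190 mm) begins 51 mm behind the grasp point.
Start: joints at [1.299, 0.321, -0.07, 1.45, 0.023, 1.371, -0.057], TCP at [0.183, -0.624, 0.237] pointing down, gripper open.
Joint ranges: [-2.86, 2.86], [-0.3, 2.09], [-1.38, 1.24], [0.06, 2.45], [-1.56, 4.7], [0.09, 2.05], [-2.69, 2.69]. Speed limits (rad/s): [2.57, 2.57, 3.14, 3.14, 3.14, 3.14, 3.14].

INTERFACE

Orientations are given as a rotation vector (axis times angle).
In Python, from bench import ctrl gives the robot as it stands.
- The arm moves only by the shell command python3 -m inch 'ROWS' [OPENING] [FORCE]. ROWS is JSON, a list of rows, each a list of 6 numbers: the shift along the world's x, y, z in mm, then the turn, a rotation vector about the world's x, y, z in degrees. In form: [[tx, ty, tz, rx, ry, rz], ...]. A call has 1 to 20 rows; each row is the pose to reach, as a shift and turn from the pose commanded when the call began; what a row does not reach only later rows make up. A row lasts 1/8 s, in which the tool goes at most 62.5 mm and 10.7 degrees, less where a joint would pass 70% of its speed; a pose out of reach is approached as far as the arm can. A call with a gripper value outside its range is refused whole. OPENING is the finger opening in mm, from 0 to 87, set as the call begins (- or left out, the last holds). The fingers move at their own pace and stop on an object; FORCE is the grip in N (left out, the last holds). Time passes only in rows, so rows that repeat a pose let the fingers close. It gives the time, the measured TCP pose, the force, the opening and the grip force at its end, in the units of the state.
- ctrl.get_state(): the state, without advancing time (a new reading comes with each control period).
- ctrl.get_image(name): name is "side" or "top" or "wrist"; returns (picture, depth): 384x512x3 uint8, red, green, blue; 384x512 float32, m along the optical axis (not along the pixel's ray), 0 where there is no reading.
- ctrl.camera_params(name): a dict with "mtx" (3x3 intrinsics, pixels), "dist_coeffs" ([k1, k2, p1, p2, k3] as OpenCV has them; the pictures are not rectified), "T" (4x4, takes a point from camera to world coordinates). Camera axes: x right, y down, z forward; pixel columns grow to the right and rows downward; lengths in m; the calibration is good to about 2 mm. A picture is of the moment at which its call begins: read the wrist's pose just before it. camera_params takes no time and is no camera call; for the wrist camera it gives the pose at the moment of the call.
- ctrl.close_job(): hands the job in; it is judged then, once.
The state is a dict: "time": time; "joint_positions": joint angles; "qd": joint speeds; "joint_torque": joint torques, N m; "position": TCP position; "tool_rot": TCP orientation; "ft_force": force on the tool from outside, world axes, zero at the start; "torque": the same for the moment, N m; "grip_width": opening from 0.0 (shut) to 1.0 (fully open); "grip_force": force on a finger pad.
Only numpy, scipy, OpenCV 4.12 (cv2) and the standard library are available. Lean on these libraries where they do the work, as an engineer would, in place of code of your own. Each camera call takes 0.05 s, during which the arm holds its last target. There are 200 camera calls.

TASK

Fill the steel table caddy for the customers: stand the salt shaker, the pepper shaker, the small jar with the dark lid and the flat sauce bottle upright, each fully down in the insert whose pocket is shaped for it (the two shaker pockets are alike, so salt and pepper may go either way round). The spice jar with the red lid and the larger jar with the pale lid belong to the sandwich maker: leave them standing where they are, and neither knock anything over nor drop it.

Things in the scene. Friction and masses are not known exactly. Their poses are not given: they have to be found in the camera images.
- salt_shaker: salt shaker: waisted clear shaker with white contents and a grey domed top, 44 mm diameter, 90 mm tall (body up to 74 mm, the domed top above 66 mm is 34 mm across), 0.1 kg, upright; its origin is the centre of its underside, z up
- pepper_shaker: pepper shaker: the same shaker with dark contents, 44 mm diameter, 90 mm tall (the domed top above 66 mm is 34 mm across), 0.1 kg, upright; its origin is the centre of its underside, z up
- small_jar: the smaller glass jar, full of a yellowish spread, with a dark lid: 61 mm diameter, 85 mm tall, the lid 59 mm across from 74 to 85 mm, 0.32 kg, upright; its origin is the centre of its underside, z up
- sauce_bottle: flat-sided sauce bottle with a brown round cap: 47 mm thick (its x), 78 mm wide (its y), 188 mm tall, the cap 43 mm across from 161 to 188 mm, 0.39 kg, upright; its origin is the centre of its underside, z up
- spice_jar: look-alike that stays on the counter: clear spice jar with a flat red lid, 45 mm diameter, 106 mm tall, upright; its origin is the centre of its underside, z up
- large_jar: look-alike that stays on the counter: the larger glass jar with white contents and a pale grey lid, 67 mm diameter, 100 mm tall, upright; its origin is the centre of its underside, z up
- shaker_insert_a: grey block with a small round pocket (60 mm diameter) for a shaker, one of two alike; 110 (x) x 90 (y) x 40 mm, fixed. Origin: centre of its underside, 6 mm above the counter. Top 46 mm, pocket floor 11 mm above the counter. The four blocks fill a fixed steel tray two by two, in any arrangement (tray 232 x 190 mm, rim 39 mm above the counter, bar handles 26 mm out from its ends)
- shaker_insert_b: the other grey block with a small round pocket (60 mm diameter) for a shaker; 110 (x) x 90 (y) x 40 mm, fixed in the tray. Origin: centre of its underside, 6 mm above the counter. Top 46 mm, pocket floor 11 mm above the counter
- jar_insert: grey block with a large round pocket (78 mm diameter) for the small jar; 110 (x) x 90 (y) x 40 mm, fixed in the tray. Origin: centre of its underside, 6 mm above the counter. Top 46 mm, pocket floor 11 mm above the counter
- bottle_insert: grey block with an oblong pocket, 94 mm along its x and 62 mm along its y, for the sauce bottle, whose wide way (bottle y) lies along this x, either way round; 110 (x) x 90 (y) x 40 mm, fixed in the tray. Origin: centre of its underside, 6 mm above the counter. Top 46 mm, pocket floor 11 mm above the counter
Mind the look-alikes: they are no part of the job. What is shaped like the pepper_shaker but purple is not meant.

How it is judged:
At the end, for the whole second after the job is handed in: Shakers one each in the small round pockets, small jar in the large round pocket, bottle in the oblong one: within 14 mm of its centre, underside within 6 mm of the floor, upright within 0.12 rad, released, at rest; spice jar and large jar upright, within 30 mm of their starts ((((horizontal distance between salt_shaker and shaker_insert_a below 0.014 m and z of salt_shaker in the frame of shaker_insert_a below 0.011 m and angle between salt_shaker's own z axis and vertical below 0.12 rad) and (horizontal distance between pepper_shaker and shaker_insert_b below 0.014 m and z of pepper_shaker in the frame of shaker_insert_b below 0.011 m and angle between pepper_shaker's own z axis and vertical below 0.12 rad)) or ((horizontal distance between salt_shaker and shaker_insert_b below 0.014 m and z of salt_shaker in the frame of shaker_insert_b below 0.011 m and angle between salt_shaker's own z axis and vertical below 0.12 rad) and (horizontal distance between pepper_shaker and shaker_insert_a below 0.014 m and z of pepper_shaker in the frame of shaker_insert_a below 0.011 m and angle between pepper_shaker's own z axis and vertical below 0.12 rad))) and horizontal distance between small_jar and jar_insert below 0.014 m and z of small_jar in the frame of jar_insert below 0.011 m and angle between each of small_jar, sauce_bottle, spice_jar, large_jar's own z axis and vertical below 0.12 rad and horizontal distance between sauce_bottle and bottle_insert below 0.014 m and z of sauce_bottle in the frame of bottle_insert below 0.011 m and angle between the y axis of sauce_bottle and the x axis of bottle_insert, either way round below 0.3 rad and linear speed of each of salt_shaker, pepper_shaker, small_jar, sauce_bottle, spice_jar, large_jar below 0.02 m/s and contact force between each of salt_shaker, pepper_shaker, small_jar, sauce_bottle, spice_jar, large_jar and the fingers below 0.1 N and distance of each of spice_jar, large_jar from where it was at the start of the episode below 0.03 m); the robot touches nothing.
It fails at once if something is knocked over (angle between any of salt_shaker, pepper_shaker, small_jar, sauce_bottle, spice_jar, large_jar's own z axis and vertical above 0.7 rad).
It fails at once if the spice jar or the large jar is carried off or shoved away (distance of any of spice_jar, large_jar from where it was at the start of the episode above 0.06 m).
It fails at once if something is dropped (falls more than about 25 mm) ((linear speed of salt_shaker above 0.7 m/s and contact force between salt_shaker and the fingers below 0.1 N) or (linear speed of pepper_shaker above 0.7 m/s and contact force between pepper_shaker and the fingers below 0.1 N) or (linear speed of small_jar above 0.7 m/s and contact force between small_jar and the fingers below 0.1 N) or (linear speed of sauce_bottle above 0.7 m/s and contact force between sauce_bottle and the fingers below 0.1 N)).
It also fails if it takes over 112 s, if anything falls off the work surface, if the arm or the gripper's body presses on something with over 40 N, if the wrist force passes 120 N, or if a joint passes its speed limit or range.

## Working session

There is one attempt and no reset: what is moved stays moved. The work goes in short steps, Python scripts to look and compute and a shell command to move; the robot and the scene stay as the last step left them, time stands still between calls to the robot, and variables do not carry over. Pictures are saved under pics/ and viewed, at most 14 in all, crops included, and the job is handed in when it is done.

```bash
mkdir -p pics; ls
cat > h.py <<'E'
import numpy as np, cv2
from bench import ctrl
def grab(n,f=None):
    P=ctrl.camera_params(n); im,d=ctrl.get_image(n)
    if f: cv2.imwrite('pics/'+f,im[:,:,::-1])
    np.savez('/tmp/'+n+'.npz',im=im,d=d,**{k:np.array(v) for k,v in P.items()})
    return im,d,P
def load(n):
    z=np.load('/tmp/'+n+'.npz'); return z['im'],z['d'],z
def cloud(d,P):
    h,w=d.shape; g=np.stack(np.meshgrid(np.arange(w),np.arange(h)),-1).reshape(-1,1,2).astype(float)
    u=cv2.undistortPoints(g,np.array(P['mtx']),np.array(P['dist_coeffs'])).reshape(h,w,2)
    p=np.dstack([u*d[...,None],d]); T=np.array(P['T']); return p@T[:3,:3].T+T[:3,3]
E
python3 - <<'E'
from h import *
s=ctrl.get_state(); print(s)
for n in('side','top'):
    im,d,P=grab(n,n+'1.png'); print(n,np.array(P['T']).round(3).tolist())
a=np.hstack([cv2.imread('pics/side1.png'),cv2.imread('pics/top1.png')]);
E
```

```text
pics
{'time': 0.0, 'joint_positions': array([ 1.29907739,  0.32183193, -0.0700978 ,  1.45167224,  0.02263182,
        1.37077737, -0.0568985 ]), 'qd': array([-0.00013873, -0.00088386,  0.00290587, -0.00070384,  0.0005456 ,
       -0.00055954,  0.00096096]), 'joint_torque': array([ 3.11517142e-04, -4.91301048e+01, -4.04193308e-01, -3.12530279e+01,
       -6.42041839e-02,  4.36402566e-02,  1.88971903e-04]), 'position': array([ 0.18306745, -0.62314618,  0.23545717]), 'tool_rot': array([-3.10771369e+00, -4.47250577e-01,  6.17185463e-04]), 'ft_force': array([ 0.06650123, -0.84570478,  0.04392081]), 'torque': array([-0.02960904,  0.00472151, -0.02546675]), 'grip_force': 0.0, 'grip_width': 1.0018075963168667}
side [[1.0, -0.003, -0.028, 0.596], [0.02, -0.616, 0.787, -1.05], [-0.019, -0.788, -0.616, 0.813], [0.0, 0.0, 0.0, 1.0]]
top [[0.022, -0.988, 0.155, 0.38], [-0.999, -0.016, 0.038, -0.104], [-0.035, -0.155, -0.987, 1.042], [0.0, 0.0, 0.0, 1.0]]
```

View pics/side1.png

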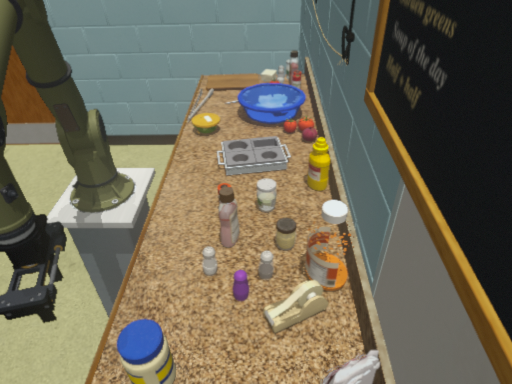

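View pics/top1.png

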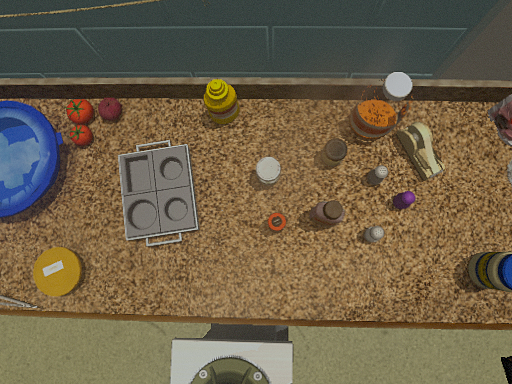

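Side view: caddy at about (253,155), bottle (228,215), dark-lid jar (286,233), shakers (209,262) and (266,265), purple decoy (240,285). Top view: caddy (158,192), large jar (268,170), spice jar (277,222), dark-lid jar (336,152), bottle (330,212), shakers (379,175) and (374,235), purple (404,200).

Run:
```python
from h import *
im,d,P=load('top'); 
b=im[60:320,100:440]
cv2.imwrite('pics/topc.png',cv2.resize(im[120:260,100:440,::-1],None,fx=2.35,fy=2.35,interpolation=cv2.INTER_CUBIC))
C=cloud(d,P); np.save('/tmp/C.npy',C)
# things by height components
for lo,nm in((0.03,'z>30'),):
    m=((C[...,2]>lo)&(d>0)&(C[...,0]<.85)&(C[...,0]>.3)).astype(np.uint8)
    n,l,st,ce=cv2.connectedComponentsWithStats(m)
    for i in range(1,n):
        if st[i,4]<40: continue
        q=C[l==i]; t=q[:,2].max(); tp=q[q[:,2]>t-.012]
        print(ce[i].round(),st[i,4],'top',t.round(3),'topmid',((tp[:,:2].max(0)+tp[:,:2].min(0))/2).round(3),'ext',np.ptp(tp[:,:2],0).round(3))
m=(C[...,2]>.036)&(d>0); m[:, :100]=0; m[:,215:]=0; m[:130]=0; m[260:]=0
q=C[m]; q=q[q[:,2]<.06]; r=cv2.minAreaRect((q[:,:2]*1000).astype(np.float32)); print('caddy',r, np.percentile(q[:,2],[5,50,95]))
# pockets floor
m=((C[...,2]<.030)&(d>0)).astype(np.uint8); m[:,:120]=0;m[:,196:]=0;m[:145]=0;m[238:]=0
n,l,st,ce=cv2.connectedComponentsWithStats(m)
for i in range(1,n):
    if st[i,4]>60: print('pk',ce[i].round(),st[i],np.median(C[l==i],0).round(3))
for p in((277,222),(379,175),(374,235),(404,200),(90,110),(220,100),(370,120),(420,150)): print(p,C[p[1],p[0]].round(3))
```

```text
[260.  49.] 50380 top 0.459 topmid [0.805 0.075] ext [0.015 0.114]
[ 79. 111.] 504 top 0.069 topmid [0.767 0.455] ext [0.049 0.056]
[109. 108.] 401 top 0.071 topmid [0.771 0.362] ext [0.018 0.018]
[ 25. 156.] 5510 top 0.097 topmid [0.617 0.558] ext [0.317 0.185]
[374. 123.] 727 top 0.194 topmid [ 0.726 -0.403] ext [0.02  0.025]
[422. 147.] 1106 top 0.1 topmid [ 0.695 -0.481] ext [0.048 0.035]
[ 80. 134.] 328 top 0.068 topmid [0.698 0.436] ext [0.038 0.028]
[334. 151.] 512 top 0.09 topmid [ 0.648 -0.261] ext [0.059 0.054]
[159. 192.] 4238 top 0.053 topmid [0.539 0.211] ext [0.261 0.225]
[268. 171.] 578 top 0.106 topmid [ 0.591 -0.089] ext [0.061 0.061]
[378. 174.] 270 top 0.093 topmid [ 0.593 -0.376] ext [0.031 0.03 ]
[405. 199.] 277 top 0.093 topmid [ 0.526 -0.443] ext [0.028 0.033]
[328. 213.] 699 top 0.192 topmid [ 0.481 -0.239] ext [0.04 0.04]
[276. 222.] 285 top 0.111 topmid [ 0.458 -0.112] ext [0.042 0.042]
[374. 234.] 259 top 0.093 topmid [ 0.437 -0.362] ext [0.032 0.031]
[ 58. 265.] 1329 top 0.061 topmid [0.342 0.459] ext [0.083 0.13 ]
[494. 270.] 1358 top 0.165 topmid [ 0.35 
[... 190 characters left out ...]
145  56   9 276] [0.669 0.28  0.   ]
pk [193. 165.] [188 145   8  55 254] [0.626 0.123 0.001]
pk [138. 174.] [126 156  25  36 684] [0.59  0.275 0.012]
pk [171. 168.] [162 159  20  20 331] [0.607 0.182 0.012]
pk [121. 219.] [120 187   5  51 148] [0.459 0.318 0.   ]
pk [176. 209.] [166 199  21  21 354] [0.494 0.161 0.012]
pk [142. 214.] [129 201  27  28 601] [0.478 0.256 0.012]
pk [179. 235.] [148 230  48   8 201] [0.423 0.144 0.001]
(277, 222) [ 0.456 -0.113  0.108]
(379, 175) [ 0.582 -0.369  0.086]
(374, 235) [ 0.43  -0.353  0.087]
(404, 200) [ 0.52  -0.432  0.08 ]
(90, 110) [0.766 0.417 0.04 ]
(220, 100) [0.75  0.032 0.154]
(370, 120) [ 0.706 -0.335  0.144]
(420, 150) [ 0.667 -0.501  0.02 ]
```

View pics/topc.png

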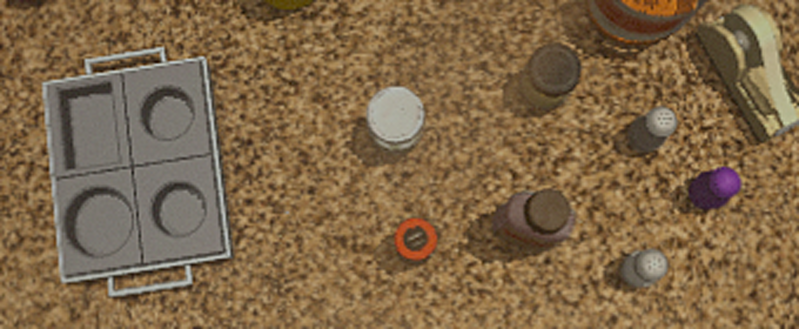

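The crop shows the caddy pockets: oblong top left, small rounds at right, large round bottom left, tray turned about 10°. I'll now move over the shakers for a closer look.

```bash
python3 -m inch '[[0,0,60,0,0,10],[40,40,110,0,0,20],[90,90,130,0,0,30],[140,140,130,0,0,40],[180,190,130,0,0,50],[220,240,130,0,0,60],[255,285,130,0,0,70],[267,293,130,0,0,73.6],[267,293,130,0,0,73.6],[267,293,130,0,0,73.6],[267,293,130,0,0,73.6]]' 87
python3 - <<'E'
from h import *
im,d,P=grab('wrist','w1.png'); C=cloud(d,P)
print(np.array(P['T']).round(3).tolist(), ctrl.get_state()['tool_rot'])
m=((C[...,2]>.03)&(d>0)).astype(np.uint8)
n,l,st,ce=cv2.connectedComponentsWithStats(m)
for i in range(1,n):
    if st[i,4]<200: continue
    q=C[l==i]; t=np.percentile(q[:,2],99); tp=q[q[:,2]>t-.012]
    print(ce[i].round(),st[i,4],'top',t.round(3),'topmid',((tp[:,:2].max(0)+tp[:,:2].min(0))/2).round(3),'ext',np.ptp(tp[:,:2],0).round(3))
E
```

```text
time: 1.48
position: [0.449, -0.3323, 0.3663]
tool_rot: [-2.225, -2.217, 0.001]
ft_force: [-0.2, 0.0, 0.1]
grip_width: 0.998
grip_force: 0.0
[[1.0, -0.004, -0.001, 0.45], [-0.004, -0.953, -0.304, -0.249], [0.001, 0.304, -0.953, 0.515], [0.0, 0.0, 0.0, 1.0]] [-2.22518345e+00 -2.21723854e+00  6.84481675e-04]
[256.   9.] 560 top 0.107 topmid [ 0.458 -0.132] ext [0.033 0.008]
[349.   4.] 286 top 0.079 topmid [ 0.592 -0.119] ext [0.034 0.005]
[296. 288.] 75800 top 0.468 topmid [ 0.45  -0.309] ext [0.135 0.023]
[277.  91.] 2056 top 0.19 topmid [ 0.482 -0.239] ext [0.04  0.041]
[384. 109.] 1794 top 0.088 topmid [ 0.649 -0.262] ext [0.059 0.057]
[243. 174.] 605 top 0.09 topmid [ 0.438 -0.363] ext [0.033 0.031]
[338. 182.] 704 top 0.091 topmid [ 0.593 -0.378] ext [0.031 0.034]
[297. 220.] 640 top 0.09 topmid [ 0.528 -0.444] ext [0.034 0.032]
```

View pics/w1.png

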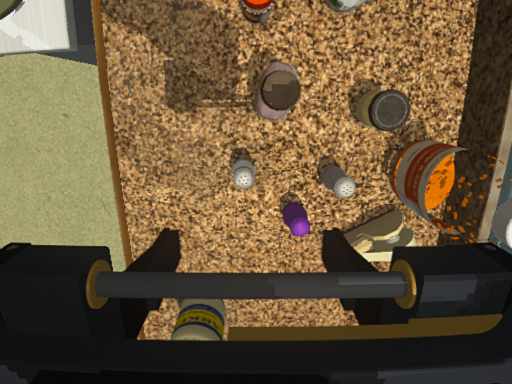

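The wrist view confirms the positions: near shaker at (243,175), far shaker (340,183), bottle cap (282,90) and dark jar (389,109). It also shows which way the bottle is turned. I'll grasp the near shaker, yawed 20° so the camera stays clear of the bottle.

```bash
python3 -m inch '[[-11,-31,-60,0,0,10],[-11,-31,-120,0,0,20],[-11,-31,-180,0,0,20],[-11,-31,-230,0,0,20],[-11,-31,-270,0,0,20],[-11,-31,-295,0,0,20],[-11,-31,-310,0,0,20],[-11,-31,-310,0,0,20],[-11,-31,-310,0,0,20]]' 87
python3 -m inch '[[0,0,0,0,0,0],[0,0,0,0,0,0],[0,0,0,0,0,0],[0,0,0,0,0,0],[0,0,0,0,0,0],[0,0,0,0,0,0],[0,0,0,0,0,0],[0,0,0,0,0,0]]' 0 20
```

```text
time: 2.65
position: [0.4399, -0.3625, 0.0578]
tool_rot: [1.802, 2.571, -0.0]
ft_force: [0.2, -0.5, 1.4]
grip_width: 0.998
grip_force: 0.0
time: 3.65
position: [0.4391, -0.3618, 0.0566]
tool_rot: [1.803, 2.573, -0.0]
ft_force: [-1.8, -0.4, 1.5]
grip_width: 0.43
grip_force: 19.8
```

```bash
python3 -m inch '[[0,0,15,0,0,0],[0,0,50,0,0,0],[0,0,110,0,0,0],[0,0,170,0,0,0],[0,0,215,0,0,0],[0,20,215,0,0,0],[5,60,215,0,0,0],[10,110,215,0,0,0],[15,165,215,0,0,0],[20,220,215,0,0,0],[25,275,215,0,0,0],[30,330,215,0,0,0],[38,385,215,0,0,0],[45,435,215,0,0,0],[50,480,215,0,0,0],[53,505,215,0,0,0],[53,518,215,0,0,0],[53,518,215,0,0,0],[53,518,215,0,0,0]]'
python3 - <<'E'
from h import *
im,d,P=grab('wrist','w2.png'); C=cloud(d,P)
m=(d>0)&(C[...,2]>.036)&(C[...,2]<.06)&(abs(C[...,0]-.54)<.2)&(abs(C[...,1]-.21)<.2)
q=C[m][:,:2]*1000; print(cv2.minAreaRect(q.astype(np.float32)),m.sum())
E
```

```text
time: 6.02
position: [0.4922, 0.1549, 0.2713]
tool_rot: [1.805, 2.571, -0.002]
ft_force: [-0.9, -0.5, -0.7]
grip_width: 0.43
grip_force: 19.6
((539.6340942382812, 210.23248291015625), (238.28860473632812, 195.70361328125), 9.988556861877441) 17613
```

View pics/w2.png

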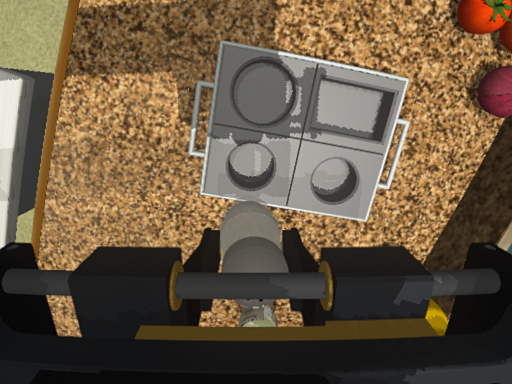

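The wrist view shows the pocket rims at about (251,164), (335,180), (265,90), with the oblong one centred near (354,107). I'll project those onto the block top.

Run:
```python
from h import *
im,d,P=load('wrist')
T=P['T']
for n,p in dict(near=(251,164),far=(335,180),jar=(265,90),bot=(354,107)).items():
    u=cv2.undistortPoints(np.array([[p]],float),P['mtx'],P['dist_coeffs'])[0,0]; r=T[:3,:3]@[u[0],u[1],1]; t=(.046-T[2,3])/r[2]
    print(n,(T[:3,3]+t*r).round(4))
u=np.array([np.cos(np.radians(10)),np.sin(np.radians(10))]);v=np.array([-u[1],u[0]])
for a in(1,-1):
  for b in(1,-1): print(a,b,(np.array([.5393,.2108])+a*.056*u+b*.046*v).round(4))
C=np.load('/tmp/C.npy'); m=(abs(C[...,0]-.482)<.06)&(abs(C[...,1]+.239)<.06)&(C[...,2]>.05)
for lo,hi in((.05,.12),(.09,.14),(.12,.16)):
    q=C[m&(C[...,2]>lo)&(C[...,2]<hi)][:,:2]*1000; print(lo,len(q),cv2.minAreaRect(q.astype(np.float32)) if len(q)>5 else '')
```

```text
near [0.4916 0.1584 0.046 ]
far [0.6027 0.1759 0.046 ]
jar [0.4766 0.2495 0.046 ]
bot [0.5864 0.2689 0.046 ]
1 1 [0.5865 0.2658]
1 -1 [0.6024 0.1752]
-1 1 [0.4762 0.2464]
-1 -1 [0.4921 0.1558]
0.05 114 ((470.2807922363281, -228.6803741455078), (70.85212707519531, 27.39025115966797), 49.85246276855469)
0.09 125 ((476.9791564941406, -235.9313201904297), (71.2945327758789, 39.84767150878906), 64.45089721679688)
0.12 236 ((478.6177062988281, -236.97418212890625), (71.67815399169922, 40.545833587646484), 69.69518280029297)
```

```bash
python3 -m inch '[[0,2,-50,0,0,0],[0,2,-100,0,0,0],[0,2,-140,0,0,0],[0,2,-170,0,0,0],[0,2,-185,0,0,0],[0,2,-195,0,0,0],[0,2,-200,0,0,0],[0,2,-202,0,0,0],[0,2,-203,0,0,0],[0,2,-203,0,0,0]]'
```

```text
time: 7.32
position: [0.4925, 0.1584, 0.069]
tool_rot: [1.802, 2.572, 0.001]
ft_force: [-0.2, -0.2, -1.5]
grip_width: 0.428
grip_force: 19.6
```

```bash
python3 -m inch '[[0,0,-1,0,0,0],[0,0,-2,0,0,0],[0,0,-2,0,0,0]]'; python3 -m inch '[[0,0,0,0,0,0],[0,0,0,0,0,0],[0,0,0,0,0,0],[0,0,0,0,0,0]]' 66; python3 -m inch '[[0,0,10,0,0,0],[0,0,40,0,0,0],[0,0,90,0,0,0],[0,0,140,0,0,0],[0,0,190,0,0,0],[0,0,190,0,0,0]]'
python3 - <<'E'
from h import *
im,d,P=grab('top'); im=cv2.resize(im[120:260,100:300,::-1],None,fx=3,fy=3); cv2.imwrite('pics/t2.png',im)
C=cloud(d,P); m=(d>0)&(C[...,2]>.07)&(C[...,2]<.12)&(abs(C[...,0]-.49)<.06)&(abs(C[...,1]-.157)<.05); q=C[m]; print(m.sum(), q[:,2].max() if len(q) else 0, (q.max(0)+q.min(0))/2 if len(q) else 0)
E
```

```text
time: 7.7
position: [0.4926, 0.1584, 0.0675]
tool_rot: [1.802, 2.572, -0.0]
ft_force: [-2.9, -0.8, 6.2]
grip_width: 0.427
grip_force: 20.2
time: 8.2
position: [0.4922, 0.1584, 0.0665]
tool_rot: [-1.802, -2.573, -0.0]
ft_force: [0.5, 0.0, 0.2]
grip_width: 0.735
grip_force: 0.0
time: 8.95
position: [0.4944, 0.1597, 0.2613]
tool_rot: [1.798, 2.568, 0.009]
ft_force: [0.6, -0.2, -1.1]
grip_width: 0.76
grip_force: 0.0
170 0.10363066099481333 [0.49240251 0.15618789 0.08701393]
```

First shaker is seated: its top is at 0.10 m, centred to within 2 mm. Next is the far shaker.

```bash
python3 -m inch '[[10,-40,0,0,0,5],[20,-100,0,0,0,10],[30,-160,0,0,0,15],[45,-220,0,0,0,20],[55,-280,0,0,0,25],[65,-340,0,0,0,30],[75,-400,0,0,0,35],[85,-455,0,0,0,40],[95,-505,0,0,0,40],[100,-536,0,0,0,40],[100,-536,-30,0,0,40],[100,-536,-85,0,0,40],[100,-536,-140,0,0,40],[100,-536,-180,0,0,40],[100,-536,-200,0,0,40],[100,-536,-204,0,0,40],[100,-536,-204,0,0,40],[100,-536,-204,0,0,40]]' 72
```

```text
time: 11.25
position: [0.5934, -0.3782, 0.0547]
tool_rot: [0.813, 3.031, -0.001]
ft_force: [0.1, 0.8, 0.5]
grip_width: 0.826
grip_force: 0.0
```

```bash
python3 -m inch '[[0,0,0,0,0,0],[0,0,0,0,0,0],[0,0,0,0,0,0],[0,0,0,0,0,0],[0,0,0,0,0,0],[0,0,0,0,0,0],[0,0,0,0,0,0]]' 0 20
python3 -m inch '[[0,0,15,0,0,0],[0,0,50,0,0,0],[0,0,110,0,0,0],[0,0,170,0,0,0],[0,0,215,0,0,0],[0,20,215,0,0,0],[0,60,215,0,0,-5],[0,110,215,0,0,-10],[2,165,215,0,0,-15],[3,220,215,0,0,-20],[4,275,215,0,0,-25],[5,330,215,0,0,-30],[6,385,215,0,0,-35],[7,440,215,0,0,-40],[8,490,215,0,0,-40],[9,530,215,0,0,-40],[9,553,215,0,0,-40],[9,553,215,0,0,-40],[9,553,215,0,0,-40]]'
```

```text
time: 12.12
position: [0.5922, -0.3776, 0.0525]
tool_rot: [0.814, 3.034, 0.0]
ft_force: [-0.5, 0.1, 0.0]
grip_width: 0.443
grip_force: 19.8
time: 14.5
position: [0.6011, 0.1738, 0.2671]
tool_rot: [1.804, 2.572, -0.003]
ft_force: [0.8, -0.9, 0.1]
grip_width: 0.438
grip_force: 19.7
```

```bash
python3 -m inch '[[1,2,-50,0,0,0],[1,2,-100,0,0,0],[1,2,-140,0,0,0],[1,2,-170,0,0,0],[1,2,-185,0,0,0],[1,2,-195,0,0,0],[1,2,-200,0,0,0],[1,2,-202,0,0,0],[1,2,-203,0,0,0],[1,2,-203,0,0,0],[1,2,-203,0,0,0]]'
```

```text
time: 15.88
position: [0.6024, 0.1774, 0.0649]
tool_rot: [1.802, 2.573, 0.001]
ft_force: [0.3, 0.3, -1.3]
grip_width: 0.433
grip_force: 19.7
```

```bash
python3 -m inch '[[0,-1,-1,0,0,0],[0,-1,-2,0,0,0],[0,-1,-2,0,0,0]]'; python3 -m inch '[[0,0,0,0,0,0],[0,0,0,0,0,0],[0,0,0,0,0,0],[0,0,0,0,0,0]]' 66; python3 -m inch '[[0,0,10,0,0,0],[0,0,40,0,0,0],[0,0,90,0,0,0],[0,0,140,0,0,0],[0,0,190,0,0,0],[0,0,190,0,0,0]]'
python3 - <<'E'
from h import *
im,d,P=grab('top'); C=cloud(d,P)
for x,y in((.492,.157),(.6025,.1755)):
    m=(d>0)&(C[...,2]>.07)&(C[...,2]<.12)&(abs(C[...,0]-x)<.05)&(abs(C[...,1]-y)<.05); q=C[m]; print(m.sum(), q[:,2].max() if len(q) else 0, (q.max(0)+q.min(0))/2 if len(q) else 0)
E
```

```text
time: 16.25
position: [0.6024, 0.1763, 0.0634]
tool_rot: [1.802, 2.572, -0.0]
ft_force: [-1.5, -1.5, 4.6]
grip_width: 0.437
grip_force: 20.2
time: 16.75
position: [0.6022, 0.1764, 0.0624]
tool_rot: [-1.802, -2.573, 0.0]
ft_force: [-1.0, -0.3, -0.8]
grip_width: 0.738
grip_force: 0.0
time: 17.5
position: [0.6043, 0.1779, 0.2584]
tool_rot: [1.799, 2.568, 0.011]
ft_force: [-0.0, -0.3, -0.8]
grip_width: 0.759
grip_force: 0.0
168 0.10484238333340912 [0.49248418 0.15670876 0.08764035]
162 0.10451057303590128 [0.60248297 0.17343495 0.08746823]
```

Both shakers are seated. Next is the small jar.

```bash
python3 -m inch '[[5,-40,0,0,0,0],[10,-100,0,0,0,0],[17,-160,0,0,0,0],[23,-220,0,0,0,0],[30,-280,0,0,0,0],[36,-340,0,0,0,0],[42,-395,0,0,0,0],[46,-430,0,0,0,0],[46,-439,-20,0,0,0],[46,-439,-70,0,0,0],[46,-439,-120,0,0,0],[46,-439,-155,0,0,0],[46,-439,-175,0,0,0],[46,-439,-187,0,0,0],[46,-439,-192,0,0,0],[46,-439,-192,0,0,0],[46,-439,-192,0,0,0]]' 87
python3 -m inch '[[0,0,0,0,0,0],[0,0,0,0,0,0],[0,0,0,0,0,0],[0,0,0,0,0,0],[0,0,0,0,0,0],[0,0,0,0,0,0],[0,0,0,0,0,0]]' 0 35
```

```text
time: 19.68
position: [0.649, -0.2629, 0.0619]
tool_rot: [1.801, 2.571, 0.001]
ft_force: [0.0, 0.4, -0.1]
grip_width: 0.995
grip_force: 0.0
time: 20.55
position: [0.6486, -0.2625, 0.0607]
tool_rot: [1.802, 2.573, 0.001]
ft_force: [2.0, 0.6, -0.4]
grip_width: 0.664
grip_force: 34.8
```

```bash
python3 -m inch '[[0,0,15,0,0,0],[0,0,50,0,0,0],[0,0,105,0,0,0],[0,0,160,0,0,0],[0,0,200,0,0,0],[-3,15,200,0,0,0],[-18,55,200,0,0,0],[-35,105,200,0,0,0],[-53,160,200,0,0,0],[-71,215,200,0,0,0],[-89,270,200,0,0,0],[-107,325,200,0,0,0],[-126,380,200,0,0,0],[-144,430,200,0,0,0],[-160,475,200,0,0,0],[-169,500,200,0,0,0],[-172,510,200,0,0,0],[-172,510,200,0,0,0],[-172,510,200,0,0,0]]'
python3 -m inch '[[0,0,-40,0,0,0],[0,0,-90,0,0,0],[0,0,-130,0,0,0],[0,0,-160,0,0,0],[0,0,-175,0,0,0],[0,0,-183,0,0,0],[0,0,-187,0,0,0],[0,0,-188,0,0,0],[0,0,-188,0,0,0],[0,0,-188,0,0,0]]'
```

```text
time: 22.92
position: [0.4768, 0.2454, 0.26]
tool_rot: [1.806, 2.571, -0.002]
ft_force: [-0.4, -0.4, -5.0]
grip_width: 0.666
grip_force: 34.7
time: 24.18
position: [0.4766, 0.2475, 0.0731]
tool_rot: [1.802, 2.572, 0.001]
ft_force: [-0.2, 0.5, -3.7]
grip_width: 0.666
grip_force: 34.7
```

```bash
python3 -m inch '[[0,0,-1,0,0,0],[0,0,-2,0,0,0],[0,0,-2,0,0,0]]'; python3 -m inch '[[0,0,0,0,0,0],[0,0,0,0,0,0],[0,0,0,0,0,0],[0,0,0,0,0,0]]' 80; python3 -m inch '[[0,0,10,0,0,0],[0,0,40,0,0,0],[0,0,90,0,0,0],[0,0,140,0,0,0],[0,0,200,0,0,0],[0,0,250,0,0,0],[0,0,250,0,0,0],[0,0,250,0,0,0]]'
python3 - <<'E'
from h import *
im,d,P=grab('top'); C=cloud(d,P)
for x,y in((.492,.157),(.6025,.1755),(.476,.248)):
    m=(d>0)&(C[...,2]>.07)&(C[...,2]<.12)&(abs(C[...,0]-x)<.05)&(abs(C[...,1]-y)<.05); q=C[m]; print(m.sum(), q[:,2].max() if len(q) else 0, (q.max(0)+q.min(0))/2 if len(q) else 0)
cv2.imwrite('pics/t3.png',cv2.resize(im[170:250,285:385,::-1],None,fx=6,fy=6,interpolation=cv2.INTER_CUBIC))
E
```

```text
time: 24.55
position: [0.4765, 0.2474, 0.0716]
tool_rot: [1.802, 2.572, -0.0]
ft_force: [-2.4, -1.0, 5.4]
grip_width: 0.665
grip_force: 34.9
time: 25.05
position: [0.4763, 0.2474, 0.0705]
tool_rot: [-1.802, -2.573, -0.0]
ft_force: [0.1, -0.5, -0.6]
grip_width: 0.91
grip_force: 0.0
time: 26.05
position: [0.476, 0.2473, 0.3205]
tool_rot: [1.802, 2.573, -0.0]
ft_force: [-0.0, 0.5, -1.0]
grip_width: 0.915
grip_force: 0.0
171 0.10388906308170343 [0.49222834 0.15559371 0.08714643]
166 0.10432554132429273 [0.60331748 0.17367763 0.08716515]
463 0.10145732535893481 [0.47578733 0.24777057 0.08589202]
```

View pics/t3.png

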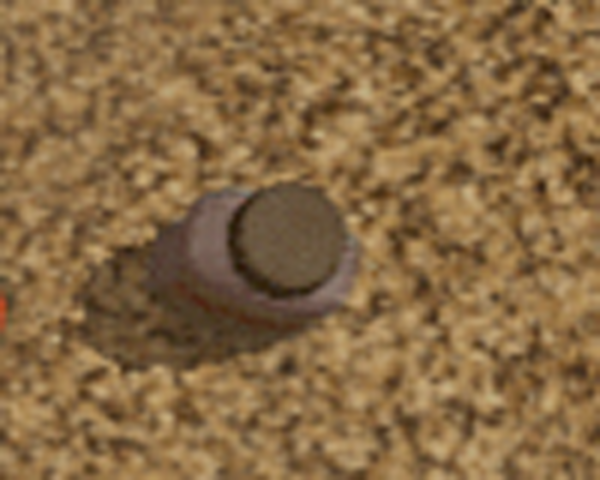

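The crop shows the bottle cap at about (290,240), with the body's long axis roughly along world y. I'll move the wrist camera straight over it to measure the yaw.

```bash
python3 -m inch '[[3,-40,0,0,0,0],[6,-100,0,0,0,0],[10,-160,0,0,0,0],[14,-220,0,0,0,0],[18,-280,0,0,0,0],[22,-340,0,0,0,0],[26,-400,0,0,0,0],[30,-460,0,0,0,0],[32,-515,0,0,0,0],[34,-550,0,0,0,0],[34,-564,0,0,0,0],[34,-564,0,0,0,0],[34,-564,0,0,0,0]]' 80
python3 - <<'E'
from h import *
im,d,P=grab('wrist'); C=cloud(d,P)
b=(abs(C[...,0]-.482)<.07)&(abs(C[...,1]+.239)<.07)&(d>0)
for lo,hi in((.02,.1),(.04,.17),(.1,.17),(.13,.165),(.175,.2)):
    m=b&(C[...,2]>lo)&(C[...,2]<hi); q=C[m][:,:2]*1000
    if len(q)<20: print(lo,len(q)); continue
    w,v=np.linalg.eigh(np.cov(q.T)); print(lo,len(q),q.mean(0),'pca',np.degrees(np.arctan2(v[1,1],v[0,1])),cv2.minAreaRect(q.astype(np.float32)))
r,c=np.where(b&(C[...,2]>.1)); r0,c0=int(r.mean()),int(c.mean()); r0=max(r0,60)
cv2.imwrite('pics/w3.png',cv2.resize(im[r0-60:r0+60,c0-75:c0+75,::-1],None,fx=4,fy=4,interpolation=cv2.INTER_CUBIC)); print(r0,c0)
E
```

```text
time: 27.72
position: [0.5108, -0.3142, 0.3206]
tool_rot: [-1.798, -2.576, -0.001]
ft_force: [-0.8, 0.0, -0.5]
grip_width: 0.918
grip_force: 0.0
0.02 0
0.04 798 [ 482.70294252 -236.45863399] pca 73.60160341244122 ((482.5761413574219, -238.4698486328125), (74.06403350830078, 44.16561508178711), 75.22522735595703)
0.1 798 [ 482.70294252 -236.45863399] pca 73.60160341244122 ((482.5761413574219, -238.4698486328125), (74.06403350830078, 44.16561508178711), 75.22522735595703)
0.13 753 [ 482.81027296 -236.32507458] pca 73.59230910904894 ((482.57061767578125, -238.49069213867188), (69.76319885253906, 44.16561508178711), 75.22522735595703)
0.175 1579 [ 481.93803343 -238.30895178] pca 57.040275283672756 ((482.033203125, -238.63201904296875), (40.4400749206543, 42.03466033935547), 2.5066678524017334)
308 246
```

View pics/w3.png

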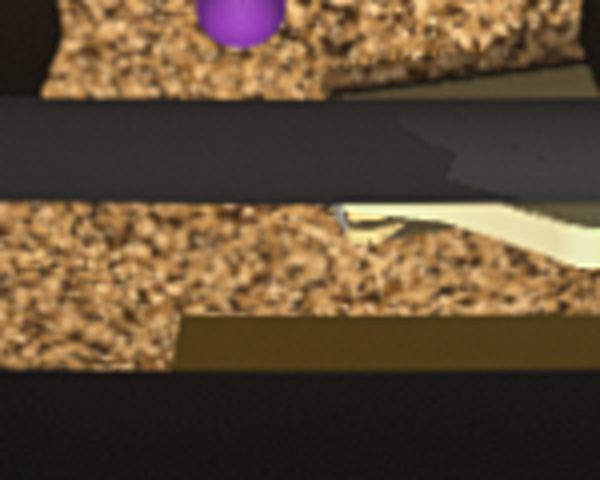

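That crop missed the bottle and shows only gripper, counter and the purple decoy. The cloud gives what I need: centre (482,-238.5) mm, wide axis at 75°. I'll grip the cap and turn the bottle by -65°.

```bash
python3 -m inch '[[-15,40,0,0,0,0],[-28,77,0,0,0,0],[-28,77,-15,0,0,0],[-28,77,-60,0,0,0],[-28,77,-105,0,0,0],[-28,77,-130,0,0,0],[-28,77,-140,0,0,0],[-28,77,-144,0,0,0],[-28,77,-144,0,0,0],[-28,77,-144,0,0,0]]' 80
python3 -m inch '[[0,0,0,0,0,0],[0,0,0,0,0,0],[0,0,0,0,0,0],[0,0,0,0,0,0],[0,0,0,0,0,0],[0,0,0,0,0,0],[0,0,0,0,0,0]]' 0 50
```

```text
time: 29.02
position: [0.4829, -0.2399, 0.1777]
tool_rot: [1.801, 2.571, 0.0]
ft_force: [-0.7, -0.8, -0.4]
grip_width: 0.918
grip_force: 0.0
time: 29.9
position: [0.4822, -0.2397, 0.1766]
tool_rot: [1.802, 2.573, -0.0]
ft_force: [0.2, 0.7, 0.1]
grip_width: 0.478
grip_force: 50.0
```

```bash
python3 -m inch '[[0,0,10,0,0,0],[0,0,35,0,0,0],[0,0,75,0,0,0],[0,0,115,0,0,0],[0,0,145,0,0,0],[0,0,155,0,0,0],[2,10,155,0,0,0],[7,35,155,0,0,-4],[15,70,155,0,0,-8],[24,115,155,0,0,-14],[33,160,155,0,0,-20],[42,205,155,0,0,-26],[52,255,155,0,0,-33],[62,305,155,0,0,-40],[73,355,155,0,0,-47],[83,405,155,0,0,-54],[92,450,155,0,0,-60],[99,480,155,0,0,-64],[103,500,155,0,0,-65],[104,506,155,0,0,-65]]'
python3 -m inch '[[0,0,0,0,0,0],[0,0,0,0,0,0],[0,0,0,0,0,0],[0,0,-10,0,0,0],[0,0,-40,0,0,0],[0,0,-60,0,0,0],[0,0,-60,0,0,0],[0,0,-60,0,0,0]]'
python3 - <<'E'
from h import *
im,d,P=grab('top'); cv2.imwrite('pics/t4.png',cv2.resize(im[110:260,90:290,::-1],None,fx=3.5,fy=3.5,interpolation=cv2.INTER_CUBIC))
im,d,P=grab('side'); cv2.imwrite('pics/s4.png',cv2.resize(im[80:230,170:370,::-1],None,fx=3.5,fy=3.5,interpolation=cv2.INTER_CUBIC))
C=cloud(d,P);
E
```

```text
time: 32.4
position: [0.5846, 0.2685, 0.3294]
tool_rot: [-2.899, -1.207, 0.006]
ft_force: [-0.2, -1.0, -3.4]
grip_width: 0.478
grip_force: 50.0
time: 33.4
position: [0.5866, 0.2666, 0.2724]
tool_rot: [-2.903, -1.202, -0.002]
ft_force: [-0.4, 0.1, -3.5]
grip_width: 0.481
grip_force: 50.0
```

View pics/s4.png

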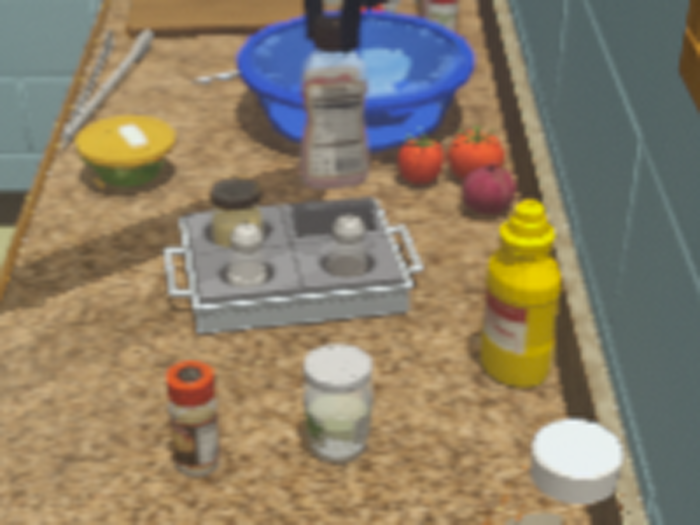

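View pics/t4.png

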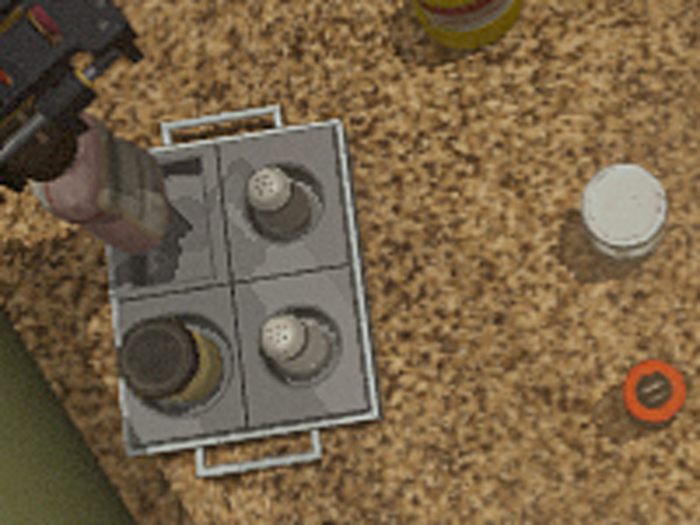

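The side view shows the bottle hanging upright over the oblong pocket. The top view hints at some yaw error, so I'll check it by the cloud.

Run:
```python
from h import *
for n in('top','side'):
    im,d,P=load(n); C=cloud(d,P)
    b=(abs(C[...,0]-.5865)<.06)&(abs(C[...,1]-.267)<.06)&(d>0)
    for lo,hi in((.112,.14),(.14,.18),(.18,.22),(.12,.24)):
        q=C[b&(C[...,2]>lo)&(C[...,2]<hi)][:,:2]*1000
        if len(q)<20: continue
        q=q.astype(np.float32); vx,vy,_,_=cv2.fitLine(q,cv2.DIST_HUBER,0,.01,.01).ravel()
        print(n,lo,hi,len(q),q.min(0),q.max(0),'line',np.degrees(np.arctan2(vy,vx)).round(1),cv2.minAreaRect(q))
```

```text
top 0.112 0.14 139 [549.2425 241.3733] [624.2715  275.94885] line -2.5 ((584.1636352539062, 253.3397216796875), (29.059101104736328, 75.56451416015625), 76.73702239990234)
top 0.14 0.18 241 [550.4551  242.37608] [624.1464  274.34436] line -4.8 ((585.260986328125, 254.2054901123047), (28.414989471435547, 73.92951965332031), 79.88511657714844)
top 0.18 0.22 190 [551.6022  242.36331] [621.1206  272.40317] line 0.5 ((583.7984008789062, 251.92642211914062), (24.013565063476562, 70.89399719238281), 75.54102325439453)
top 0.12 0.24 712 [549.2425 241.9992] [624.2715  281.14624] line -4.1 ((584.0023803710938, 255.87928771972656), (36.213993072509766, 74.64324188232422), 71.73882293701172)
side 0.112 0.14 127 [548.4201  236.93837] [622.92505 268.05594] line 7.7 ((584.9955444335938, 250.85443115234375), (29.827503204345703, 74.8389663696289), 86.45096588134766)
side 0.14 0.18 183 [548.8681  239.29584] [622.6811 268.8941] line 5.4 ((585.5653686523438, 253.63784790039062), (28.93479347229004, 73.93192291259766), 88.61238861083984)
side 0.18 0.22 173 [550.427  239.4669] [622.27325 267.22177] line 6.4 ((587.3745727539062, 251.83761596679688), (72.12849426269531, 24.815956115722656), 4.8031392097473145)
side 0.12 0.24 555 [548.5143  236.93837] [622.89954 272.99667] line 6.2 ((585.7471923828125, 254.9192352294922), (74.38099670410156, 35.74296569824219), 0.36109814047813416)
```

Run:
```python
from h import *
for n in('side','top'):
    im,d,P=load(n); C=cloud(d,P)
    m=(abs(C[...,0]-.5865)<.06)&(abs(C[...,1]-.267)<.06)&(d>0)&(C[...,2]>.115)&(C[...,2]<.18)
    q=C[m][:,:2]*1000
    for x in range(548,626,7):
        s=q[(q[:,0]>=x)&(q[:,0]<x+7)]
        if len(s)>3: print(n,x+3,len(s),np.percentile(s[:,1],[10,50,90]).round(1))
```

```text
side 551 20 [251.1 256.7 267.2]
side 558 31 [244.1 248.7 254.5]
side 565 29 [242.4 245.1 248.7]
side 572 18 [241.1 245.5 248.8]
side 579 30 [240.  244.  247.7]
side 586 31 [241.9 244.8 249.5]
side 593 31 [243.8 247.1 249.8]
side 600 33 [243.3 248.6 252.3]
side 607 27 [247.2 249.4 252.3]
side 614 21 [251.2 254.2 257.8]
side 621 26 [252.5 259.3 264.9]
top 551 63 [253.4 262.  271.7]
top 558 63 [246.6 251.3 263.9]
top 565 41 [243.4 246.  248.4]
top 572 32 [242.4 244.  245.4]
top 579 27 [243.1 244.3 245.1]
top 586 29 [244.  245.  246.1]
top 593 29 [245.2 246.1 247.4]
top 600 25 [245.8 247.1 248. ]
top 607 25 [247.9 248.7 250.2]
top 614 22 [250.  251.8 254.4]
top 621 10 [254.1 255.8 259.7]
```

The front face runs at about 8° and the bottle is centred at about (586,268) mm, matching the pocket. Lowering it now.

```bash
python3 -m inch '[[0,0,-15,0,0,0],[0,0,-40,0,0,0],[0,0,-60,0,0,0],[0,0,-70,0,0,0],[0,0,-77,0,0,0],[0,0,-81,0,0,0],[0,0,-83,0,0,0],[0,0,-83,0,0,0],[0,0,-83,0,0,0]]'; python3 -m inch '[[0,0,-1,0,0,0],[0,0,-2,0,0,0],[0,0,-2,0,0,0]]'
```

```text
time: 34.62
position: [0.5864, 0.2665, 0.189]
tool_rot: [2.903, 1.202, 0.001]
ft_force: [-0.1, -0.4, -3.1]
grip_width: 0.481
grip_force: 50.0
time: 35.0
position: [0.5866, 0.2666, 0.1876]
tool_rot: [2.903, 1.202, 0.002]
ft_force: [-0.3, -1.0, 2.8]
grip_width: 0.481
grip_force: 50.0
```

```bash
python3 -m inch '[[0,0,0,0,0,0],[0,0,0,0,0,0],[0,0,0,0,0,0],[0,0,0,0,0,0],[0,0,0,0,0,0]]' 80; python3 -m inch '[[0,0,10,0,0,0],[0,0,40,0,0,0],[0,0,90,0,0,0],[0,0,140,0,0,0],[-20,-60,150,0,0,0],[-50,-120,150,0,0,0],[-80,-180,150,0,0,0],[-100,-240,150,0,0,0],[-100,-280,150,0,0,0],[-100,-280,150,0,0,0],[-100,-280,150,0,0,0]]'
python3 - <<'E'
from h import *
im,d,P=grab('top'); C=cloud(d,P); cv2.imwrite('pics/t5.png',cv2.resize(im[110:260,90:290,::-1],None,fx=3.5,fy=3.5,interpolation=cv2.INTER_CUBIC))
for x,y,z in((.492,.157,.08),(.6025,.1755,.08),(.476,.248,.08),(.5865,.267,.18),(.458,-.112,.09),(.591,-.089,.09)):
    m=(d>0)&(C[...,2]>z)&(C[...,2]<z+.04)&(abs(C[...,0]-x)<.045)&(abs(C[...,1]-y)<.045); q=C[m]; print(m.sum(), q[:,2].max() if len(q) else 0, (q.max(0)+q.min(0))/2 if len(q) else 0)
E
```

```text
time: 35.62
position: [0.5862, 0.2663, 0.1865]
tool_rot: [2.903, 1.202, -0.0]
ft_force: [0.3, -0.1, 0.8]
grip_width: 0.899
grip_force: 0.0
time: 37.0
position: [0.4864, -0.0126, 0.3372]
tool_rot: [2.902, 1.203, 0.002]
ft_force: [0.1, 0.6, -0.6]
grip_width: 0.919
grip_force: 0.0
0 0 0
0 0 0
1 0.0969248252037237 [0.45935063 0.27170088 0.09692483]
162 0.20267742966007085 [0.58743313 0.27275807 0.19144002]
261 0.11180172434155489 [ 0.45762942 -0.11192865  0.10180775]
190 0.10414516934106521 [ 0.59039066 -0.09887033  0.09776203]
```

View pics/t5.png

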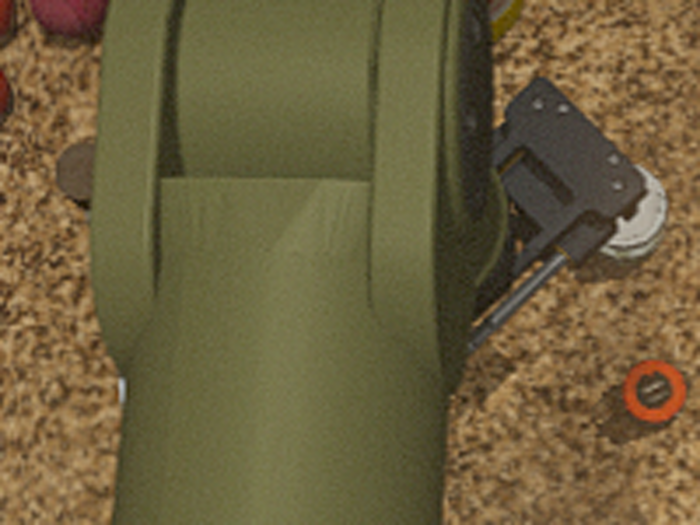

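The arm hides the caddy in this picture, though the bottle cap reads at the right height. I'll move aside and check once more.

```bash
python3 -m inch '[[0,-60,0,0,0,0],[0,-120,0,0,0,0],[0,-180,0,0,0,0],[0,-240,0,0,0,0],[0,-300,0,0,0,0],[0,-300,0,0,0,0],[0,-300,0,0,0,0]]'
python3 - <<'E'
from h import *
im,d,P=grab('top'); C=cloud(d,P); cv2.imwrite('pics/t6.png',cv2.resize(im[110:260,90:290,::-1],None,fx=3.5,fy=3.5,interpolation=cv2.INTER_CUBIC))
for x,y,z in((.492,.157,.08),(.6025,.1755,.08),(.476,.248,.08),(.5865,.267,.18),(.458,-.112,.09),(.591,-.089,.09)):
    m=(d>0)&(C[...,2]>z)&(C[...,2]<z+.04)&(abs(C[...,0]-x)<.045)&(abs(C[...,1]-y)<.045); q=C[m]; print(m.sum(), q[:,2].max() if len(q) else 0, (q.max(0)+q.min(0))/2 if len(q) else 0)
E
```

```text
time: 37.92
position: [0.4876, -0.3116, 0.3364]
tool_rot: [-2.899, -1.205, -0.002]
ft_force: [-0.3, 0.4, -0.3]
grip_width: 0.918
grip_force: 0.0
152 0.10274772282853062 [0.49266524 0.15673307 0.09160931]
147 0.10394930599322194 [0.60336447 0.17389059 0.09250527]
443 0.10080521869802805 [0.47585291 0.24771875 0.0920941 ]
290 0.20360479731850933 [0.58716681 0.265609   0.19183334]
256 0.11153689460035077 [ 0.45759583 -0.11195289  0.10087859]
483 0.10458282302209843 [ 0.59075099 -0.08846623  0.09735501]
```

View pics/t6.png

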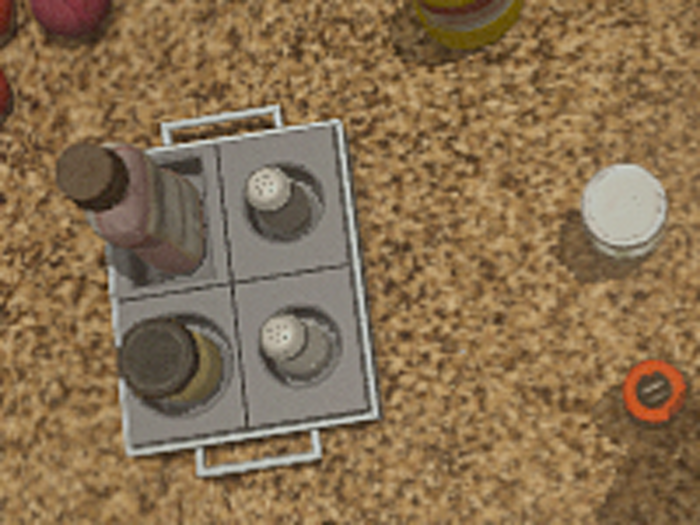

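All four stand in their pockets: bottle near (150,215), dark jar (165,360), shakers (270,190) and (290,340). Heights and centres agree, and both look-alikes are where they were.

```bash
python3 -c "
from bench import ctrl; print(ctrl.close_job())"
```

```text
the job is handed in; nothing more can be done
None
```

The job is handed in at about 38 s: salt, pepper, small jar and sauce bottle each stand upright in their pockets, centred and at the right height by the last top-camera check, and the spice jar and large jar have not moved; no verdict was returned.

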